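Spin the plate turntable and brake it at the index tab

TASK

Flick the upright post of the plate turntable with a fingertip so that the disc spins counter-clockwise (seen from above) and carries the post past the index tab at least once with nothing touching it. On a later pass brake the disc with a fingertip, kept on until it stands still, so that it stops with the post lined up with the index tab, within the tab's width; then take the finger away and leave it so. Do not take the post between the fingers, do not let the disc come to rest anywhere else once the post has passed the tab, and leave the glassware and other things around it alone.

Things in the scene. Friction and masses are not known exactly. Their poses are not given: they have to be found in the camera images.
- turntable: The fixed stand of the plate turntable, screwed down: round grey foot 150 mm across. Origin on the worktop, on the axis of the disc (vertical). Its -x axis points to the index tab: an upright steel block on an arm, 44 mm wide (y), 12 mm thick, its middle 127 mm from the axis, its top 40 mm above the worktop, just outside the disc's rim, with a short black line on top at its middle.
- disc: The aluminium disc that turns on the stand, 210 mm across, its flat top 41 mm above the worktop. Origin on the axis at worktop height; its -x axis points to the one upright steel post near the rim. In the middle a clamped petri dish (with clamps 41 mm in radius, top 56 mm above the worktop); the rest of the top is free for a fingertip. A light press (3 N) on it stops the disc at once.
- spindle (a joint): Angle of the disc in rad, counter-clockwise from above, not wrapped: 0 with the post at the index tab. Starts negative (post 1.8 to 4.4 rad short of the tab), passes the tab at 0, 2 pi, 4 pi... The disc spins very easily: left alone at 2 rad/s it turns on for about 2 turns and takes some 13 s to stop.
- post (a point): Point on the axis of the steel post, 60 mm above the worktop. The post is 17 mm thick (20 mm at its foot), stands 88 mm from the disc's axis and reaches from the disc's top (41 mm) to 81 mm above the worktop.
- stop_point (a point): Fixed point of the stand in line with the index tab, 88 mm from the disc's axis, 60 mm above the worktop: where the post's axis should be at the end.
- flask: Bystander: small conical glass flask, 64 mm across, 104 mm tall, origin under its centre, loose.
- roll: Bystander: roll of tape lying flat, 68 mm across, 18 mm tall, origin under its centre, loose.
- bottle: Bystander: small reagent bottle with screw cap, 36 mm across, 66 mm tall, origin under its centre, loose.
- dish: Bystander: closed petri dish lying flat, 59 mm across, 15 mm tall, origin under its centre, loose.

How it is judged:
On the way, in this order (a step that is already met when the one before it is completed fails the run):
1. the disc, touched by nothing, carries the post past the index tab, turning counter-clockwise (value of joint spindle between 0 and 1 rad and velocity of joint spindle above 0.2 rad/s and contact force between disc and anything else below 0.05 N), for 0.1 s.
2. on a later pass the disc stands still under the fingertip with the post in line with the index tab (value of joint spindle above 5 rad and horizontal distance between post and stop_point below 0.018 m and velocity of joint spindle between -0.05 and 0.05 rad/s and contact force between the fingers and disc above 0.2 N), for 0.1 s.
At the end, for the whole second after the job is handed in: The disc stands still with the post's axis within 18 mm of the stop point (in line with the index tab), after passing the tab at least once; the bystanders are within 20 mm of where they were (value of joint spindle above 5 rad and horizontal distance between post and stop_point below 0.018 m and velocity of joint spindle between -0.1 and 0.1 rad/s and distance of each of flask, roll, bottle, dish from where it was at the start of the episode below 0.02 m); the robot touches nothing.
It fails at once if once it has passed the tab, the disc comes to rest with the post away from the index tab (value of joint spindle above 0.3 rad and velocity of joint spindle between -0.05 and 0.05 rad/s and horizontal distance between post and stop_point above 0.02 m).
It fails at once if the post is taken between the fingers (horizontal distance between the grasp point and post below 0.006 m and height (world z) of the grasp point below 0.088 m).
It fails at once if a bystander is lifted or pushed away (distance of any of flask, roll, bottle, dish from where it was at the start of the episode above 0.03 m).
It also fails if it takes over 58 s, if anything falls off the work surface, if the arm or the gripper's body presses on something with over 40 N, if the wrist force passes 120 N, or if a joint passes its speed limit or range.

ROBOT

A 7-joint arm with a two-finger parallel gripper is mounted at the origin on a cart in front of the work surface, level with it; the furniture and walls round the work are solid. World frame = base frame: x ahead of the robot, y to its left, z up, the work surface at z = 0. Lengths are in m, angles in rad, forces in N, time in s.
With the tool pointing down it reaches from about 0.425 to 0.925 m from the base axis. Payload 6.8 kg.
Tool frame: the origin (TCP) lies on the centre line of the jaws, within the pads' length; the fingertips stand 14 mm ahead of it and the grasp point (between the pads) lies 5 mm behind it (r.tips_ahead is the distance from the TCP to the fingertips, in m); z points along the fingers, y is the line along which they close (so a half turn about z gives the same grasp; the last joint's range is limited). The gripper opens to 85 mm and grips with 20 to 120 N. Pads are 22 mm wide; open, the fingers measure 114 mm over their backs; the gripper's body (76 mm by 85 mm) begins 54 mm behind the grasp point. The pads swing forward as they close: fully open they stand 13 mm farther back than shut.
Start: joints at [1.119, 0.477, 0.022, 1.555, -0.011, 1.109, -0.083], TCP at [0.228, -0.636, 0.218] pointing down, gripper open.
Joint ranges: [-2.96, 2.96], [-0.34, 2.1], [-1.41, 1.46], [0.24, 2.44], [-1.37, 4.51], [0.17, 1.92], [-2.96, 2.96]. Speed limits (rad/s): [2.39, 2.39, 3.14, 3.14, 3.14, 3.14, 3.14].

INTERFACE

Orientations are given as a rotation vector (axis times angle).
In Python, from bench import r, eyes gives the robot as it stands.
- The arm moves only by the tool step_arm, never from a script. Its argument "rows" is a list of rows, each a list of 6 numbers: the shift along the world's x, y, z in units of 60 cm (1.0 is 60 cm), then the turn, a rotation vector about the world's x, y, z in units of pi rad (1.0 is pi rad). In form: [[x, y, z, rx, ry, rz], ...]. A call has 1 to 5 rows; each row is the pose to reach, as a shift and turn from the pose commanded when the call began, turning the shorter way round; what a row does not reach only later rows make up. A row lasts 1/12 s, in which the tool goes at most 41.7 mm and 7.16 degrees, less where a joint would pass 70% of its speed; a pose out of reach is approached as far as the arm can. A call with a number of a shift or a turn outside -1 to 1 is refused whole. A call with a gripper value outside its range is refused whole. "jaw" is the closure, from 0 (fully open) to 1 (shut), set as the call begins (left out, the last holds). The fingers move at their own pace and stop on an object; "squeeze" is the grip in N (left out, the last holds). Time passes only in rows, so rows that repeat a pose let the fingers close. It gives the time, the measured TCP pose, the force, the opening and the grip force at its end, in the units of the state.
- r.get_obs(): the state, without advancing time (a new reading comes with each control period).
- eyes.grab_frame(name): name is "scene" or "top" or "wrist"; returns the picture (480x640x3 uint8, red, green, blue); there is no depth.
- eyes.camera_info(name): a dict with "mtx" (3x3 intrinsics, pixels), "extrinsics" (4x4, takes a point from camera to world coordinates); the wrist camera has in their place "tool_from_camera" (4x4, takes a point from camera to tool coordinates, whose origin is the TCP and whose axes are the flange's). Camera axes: x right, y down, z forward; pixel columns grow to the right and rows downward; lengths in m; the calibration is good to about 2 mm. A picture is of the moment at which its call begins: read the wrist's pose just before it. camera_info takes no time and is no camera call.
- r.hand_in(): hands the job in; it is judged then, once.
The state is a dict: "clock": time; "joints": joint angles; "qvel": joint speeds; "tau": joint torques, N m; "tcp_pos": TCP position; "orientation": TCP orientation; "contact_force": force on the tool from outside, world axes, zero at the start; "moment": the same for the moment, N m; "grip_width": finger opening in m; "gripper_force": force on a finger pad.
Only numpy, scipy, OpenCV 4.12 (cv2) and the standard library are available. Lean on these libraries where they do the work, as an engineer would, in place of code of your own. Each camera call takes 0.05 s, during which the arm holds its last target. There are 200 camera calls.

## Working session

There is one attempt and no reset: what is moved stays moved. The work goes in short steps, Python scripts to look and compute and a tool call to move; the robot and the scene stay as the last step left them, time stands still between calls to the robot, and variables do not carry over. Pictures are saved under pics/ and viewed, at most 10 in all, crops included, and the job is handed in when it is done.

Besides the shell and the picture viewer there is one more tool, called after ">>>" in YAML: its name, and indented under it one key for each argument. step_arm: Moves the arm, as the interface text tells. Shifts and turns lie within -1 to 1; 1 stands for 60 cm of shift or pi rad of turn. Its arguments: {"type":"object","properties":{"rows":{"type":"array"},"jaw":{"type":"number"},"squeeze":{"type":"number"}},"required":["rows"]}

```bash
mkdir -p pics
python3 - <<'E'
from bench import r, eyes
import cv2, numpy as np
np.set_printoptions(precision=4,suppress=True)
for n in ["top","scene"]:
    cv2.imwrite(f"pics/{n}0.png", eyes.grab_frame(n)[:,:,::-1]); i=eyes.camera_info(n); print(n,i["mtx"],i["extrinsics"])
print(r.get_obs()); print(r.tips_ahead)
E
```

```text
top [[514.4835   0.     326.0307]
 [  0.     514.4835 234.0637]
 [  0.       0.       1.    ]] [[ 0.0218 -0.996   0.0862  0.5191]
 [-0.9996 -0.0203  0.0177  0.0385]
 [-0.0159 -0.0865 -0.9961  1.0486]
 [ 0.      0.      0.      1.    ]]
scene [[492.7819   0.     317.141 ]
 [  0.     492.7819 235.8524]
 [  0.       0.       1.    ]] [[-0.4176 -0.5116  0.7509 -0.1271]
 [-0.9086  0.2314 -0.3476  0.4082]
 [ 0.0041 -0.8275 -0.5615  0.63  ]
 [ 0.      0.      0.      1.    ]]
{'clock': 0.1, 'joints': array([ 1.1189,  0.4777,  0.0223,  1.5564, -0.0115,  1.1093, -0.0831]), 'qvel': array([-0.0003, -0.0028,  0.0006, -0.002 ,  0.    ,  0.0011, -0.0002]), 'tau': array([  0.0055, -59.7753,   1.6141, -28.1954,   0.0128,   0.005 ,
        -0.    ]), 'tcp_pos': array([ 0.2273, -0.635 ,  0.2173]), 'orientation': array([-3.0937, -0.5372,  0.0006]), 'contact_force': array([-0.0407, -0.1398, -0.6332]), 'moment': array([-0.0045,  0.04  , -0.0039]), 'gripper_force': 0.0, 'grip_width': 0.08534317167631908}
0.014
```

View pics/top0.png

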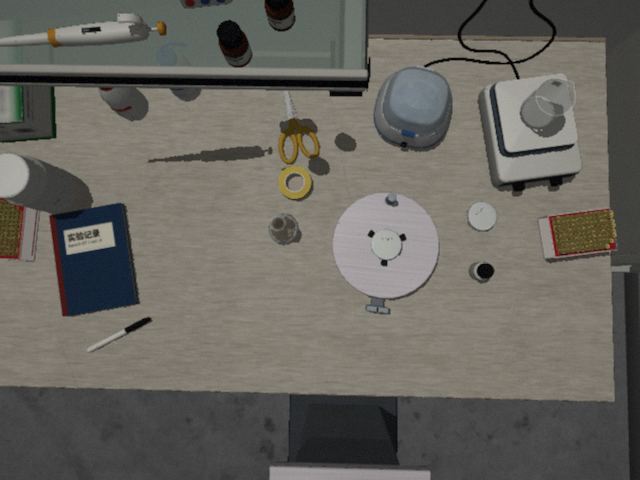

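View pics/scene0.png

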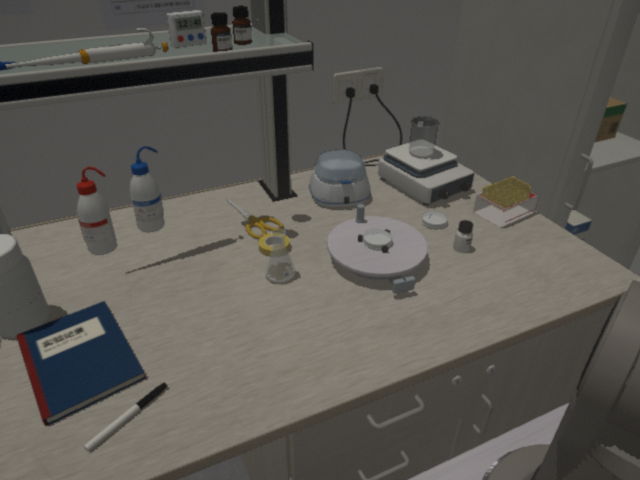

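The top view shows the disc centred near (386,246), with the post at (391,199) and the tab at (377,310). The flask is at (284,230), the roll at (295,183), the dish at (482,216) and the bottle at (483,271). The scene view agrees.

```bash
cat > h.py <<'E'
from bench import r, eyes
import cv2, numpy as np
np.set_printoptions(precision=4,suppress=True)
def cast(uv,z,n="top"):
    i=eyes.camera_info(n);K,T=i["mtx"],i["extrinsics"]
    d=T[:3,:3]@np.linalg.solve(K,[uv[0],uv[1],1.]);o=T[:3,3]
    return (o+d*(z-o[2])/d[2])[:2]
def proj(p,n="top"):
    i=eyes.camera_info(n);K,T=i["mtx"],i["extrinsics"]
    q=K@(T[:3,:3].T@(np.array(p)-T[:3,3]));return q[:2]/q[2]
E
python3 - <<'E'
from h import *
im=cv2.imread("pics/top0.png")
hsv=cv2.cvtColor(im,cv2.COLOR_BGR2HSV)
print("px", hsv[270,360],hsv[330,360],hsv[250,350],hsv[198,391],hsv[310,377])
# disc: lavender-white vs beige table: use b-r
b=im[:,:,0].astype(int)-im[:,:,2]
m=((b>-4)).astype(np.uint8)*255
m[:185]=0;m[301:]=0;m[:,:325]=0;m[:,445:]=0
m=cv2.morphologyEx(m,cv2.MORPH_OPEN,np.ones((5,5)))
c=max(cv2.findContours(m,0,2)[0],key=cv2.contourArea)
e=cv2.fitEllipse(cv2.convexHull(c));print(e)
C=cast(e[0],.041);print("C",C)
# fit in world
P=np.array([cast(p[0],.041) for p in c]);A=np.c_[2*P,np.ones(len(P))];s=np.linalg.lstsq(A,(P**2).sum(1),rcond=None)[0]
print("circle",s[:2],np.sqrt(s[2]+s[0]**2+s[1]**2))
for n,uv,z in [("post",(391,199),.081),("tab",(377.5,309.5),.04),("flask",(284,228),.05),("roll",(295,183),.018),("dish",(482,216),.015),("bottle",(485,271),.066),("bl",(406,141),.05)]:
    w=cast(uv,z);print(n,w,w-C,np.linalg.norm(w-C),np.arctan2(*(w-C)[::-1]))
cv2.imwrite("pics/crop0.png",cv2.resize(im[170:330,260:510],None,fx=3.2,fy=3.2,interpolation=cv2.INTER_CUBIC))
E
```

```text
px [163  11 164] [ 24  30 134] [156   8 162] [ 93  19 136] [120  23  44]
((390.5848083496094, 199.0569610595703), (13.240276336669922, 16.783823013305664), 77.18339538574219)
C [ 0.6782 -0.0695]
circle [ 0.6787 -0.07  ] 0.013199237305853578
post [ 0.672 -0.066] [-0.0062  0.0035] 0.007112748082013624 2.626935501769544
tab [ 0.4614 -0.0466] [-0.2167  0.0229] 0.2179068762474515 3.0365125279653338
flask [0.6156 0.1386] [-0.0625  0.2081] 0.21727213597470707 1.8626473983106495
roll [0.711  0.1221] [0.0328 0.1916] 0.1943701700969186 1.4011905490664167
dish [ 0.6514 -0.2563] [-0.0268 -0.1868] 0.18873816615907696 -1.7132071021936315
bottle [ 0.5399 -0.247 ] [-0.1382 -0.1775] 0.22497318345579037 -2.2324957492268784
bl [ 0.7931 -0.0976] [ 0.1149 -0.0281] 0.11832092546420768 -0.24016221573521412
```

View pics/crop0.png

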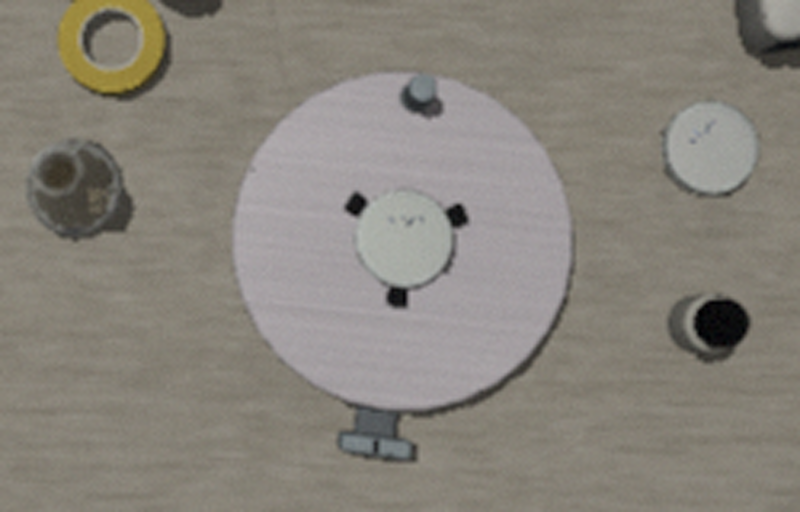

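The crop puts the post top at pixel (392.2,196.9), the tab line at (377.5,309.4) and the disc centre at about (385.9,245.5). The three clamps are clearly visible.

```bash
cat >> h.py <<'E'
def disc():
    im=cv2.imread("pics/top0.png");hsv=cv2.cvtColor(im,cv2.COLOR_BGR2HSV)
    m=cv2.inRange(hsv,(130,4,130),(180,40,255));m[:180]=0;m[305:]=0;m[:,:320]=0;m[:,450:]=0
    m=cv2.morphologyEx(m,cv2.MORPH_CLOSE,np.ones((5,5)));m=cv2.morphologyEx(m,cv2.MORPH_OPEN,np.ones((7,7)))
    c=cv2.convexHull(max(cv2.findContours(m,0,2)[0],key=cv2.contourArea))
    P=np.array([cast(p[0],.041) for p in c],np.float32);return cv2.minEnclosingCircle(P),cv2.fitEllipse(P)
E
python3 - <<'E'
from h import *
print(disc())
C=cast((385.9,245.5),.041);print("C",C)
t=cast((377.5,309.4),.04);p=cast((392.2,196.9),.081)
for w in (t,p): print(w,np.linalg.norm(w-C),np.arctan2(*(w-C)[::-1]))
print(eyes.camera_info("wrist"))
E
```

```text
(((0.5880948305130005, -0.0595492348074913), 0.10359816998243332), ((0.5881770849227905, -0.05971837416291237), (0.20586521923542023, 0.2060515582561493), 165.86190795898438))
C [ 0.5861 -0.0613]
[ 0.4616 -0.0466] 0.12534876693019978 3.0239830468131736
[ 0.676  -0.0682] 0.09016533065459688 -0.07632811858214329
{'mtx': array([[384.4442,   0.    , 319.9271],
       [  0.    , 384.4442, 241.0877],
       [  0.    ,   0.    ,   1.    ]]), 'tool_from_camera': array([[-0.0005, -0.9531, -0.3027,  0.0764],
       [ 1.    , -0.0008,  0.001 ,  0.001 ],
       [-0.0013, -0.3027,  0.9531, -0.1553],
       [ 0.    ,  0.    ,  0.    ,  1.    ]])}
```

>>> step_arm:
  rows:
    - [0,0,0,0,0,-0.03]
    - [0.07,0.07,0,0,0,-0.07]
    - [0.12,0.12,0,0,0,-0.109]
    - [0.18,0.18,0,0,0,-0.109]
    - [0.24,0.24,0,0,0,-0.109]
  jaw: 1

```text
clock: 0.52
tcp_pos: [0.3462, -0.516, 0.2177]
orientation: [-3.141, -0.0, 0.001]
contact_force: [0.8, -0.5, -0.5]
grip_width: 0.0254
gripper_force: 0.0
```

>>> step_arm:
  rows:
    - [0.05,0.06,0,0,0,0]
    - [0.1,0.12,0,0,0,0]
    - [0.14,0.168,0,0,0,0]
    - [0.18,0.216,0,0,0,0]
    - [0.22,0.264,0,0,0,0]

```text
clock: 0.93
tcp_pos: [0.4784, -0.357, 0.218]
orientation: [-3.141, -0.003, 0.0]
contact_force: [0.2, -0.8, -0.2]
grip_width: -0.0001
gripper_force: 0.0
```

>>> step_arm:
  rows:
    - [0.05,0.06,0,0,0,0]
    - [0.1,0.12,0,0,0,0]
    - [0.14,0.168,0,0,0,0]
    - [0.16,0.192,0,0,0,0]
    - [0.16,0.192,0,0,0,0]

```text
clock: 1.35
tcp_pos: [0.5776, -0.236, 0.2177]
orientation: [-3.138, -0.018, -0.003]
contact_force: [0.5, 0.9, -0.2]
grip_width: 0.0001
gripper_force: 0.0
```

>>> step_arm:
  rows:
    - [0.04,0.046,0,0,0,0]
    - [0.08,0.092,0,0,0,0]
    - [0.12,0.138,0,0,0,0]
    - [0.162,0.182,-0.02,0,0,0]
    - [0.162,0.182,-0.08,0,0,0]

```text
clock: 1.77
tcp_pos: [0.6788, -0.1262, 0.1749]
orientation: [-3.137, -0.016, -0.021]
contact_force: [0.7, 1.6, 0.8]
grip_width: 0.0001
gripper_force: 0.0
```

>>> step_arm:
  rows:
    - [0,0,-0.05,0,0,0]
    - [0,0,-0.1,0,0,0]
    - [0,0,-0.15,0,0,0]
    - [0,0,-0.17,0,0,0]
    - [0,0,-0.17,0,0,0]

```text
clock: 2.18
tcp_pos: [0.6675, -0.135, 0.0643]
orientation: [-3.141, -0.002, 0.011]
contact_force: [0.3, -0.5, 0.2]
grip_width: -0.0001
gripper_force: 0.0
```

Run:
```python
from h import *
o=r.get_obs();print(o["tcp_pos"],o["orientation"],o["qvel"])
im=eyes.grab_frame("scene")[:,:,::-1];t=eyes.grab_frame("top")[:,:,::-1]
f=lambda a:cv2.resize(a,(400,300))
a=cv2.resize(im[150:320,280:480],(400,340));b=cv2.resize(t[150:320,280:480],(400,340))
cv2.imwrite("pics/pre.png",np.hstack([a,b]))
```

```text
[ 0.6675 -0.135   0.0643] [-3.1409 -0.0016  0.0113] [ 0.0015 -0.0571 -0.0039 -0.0538 -0.0053  0.0381  0.0012]
```

View pics/pre.png

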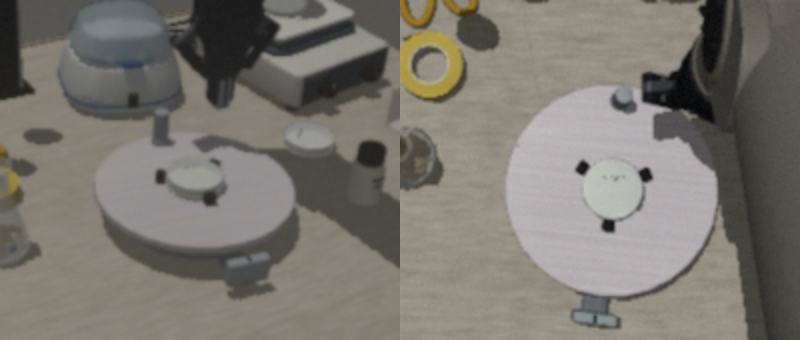

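The fingertip is lowered on the -y side of the post. The visible gap in the top crop is between (632,95) and (642,88), smaller than I computed, so I'll project the TCP into the image to check.

Run:
```python
from h import *
o=r.get_obs();p=o["tcp_pos"];print(p,o["qvel"])
for n,(c0,r0) in (("top",(280,150)),("scene",(280,150))):
  for d in ((0,0,-.014),(0,.0145,-.014),(0,-.0145,-.014),(0,.0145,.03)):
    u=proj(p+np.array(d),n);print(n,d,u,(u-[c0,r0])*2)
  print(proj((.676,-.068,.081),n))
```

```text
[ 0.671  -0.1353  0.069 ] [ 0.0002 -0.0309 -0.0038 -0.0247  0.0001 -0.0028 -0.0024]
top (0, 0, -0.014) [425.2573 202.259 ] [290.5146 104.518 ]
top (0, 0.0145, -0.014) [417.7751 202.1154] [275.5501 104.2309]
top (0, -0.0145, -0.014) [432.7433 202.4026] [305.4867 104.8053]
top (0, 0.0145, 0.03) [421.6033 198.6032] [283.2066  97.2063]
[392.0864 196.9101]
scene (0, 0, -0.014) [387.3047 210.0217] [214.6094 120.0434]
scene (0, 0.0145, -0.014) [381.7544 211.3987] [203.5088 122.7973]
scene (0, -0.0145, -0.014) [392.8049 208.6571] [225.6097 117.3142]
scene (0, 0.0145, 0.03) [383.3127 194.2475] [206.6254  88.4949]
[360.636  205.2899]
```

Run:
```python
from h import *
o=r.get_obs()
im=eyes.grab_frame("scene")[:,:,::-1];t=eyes.grab_frame("top")[:,:,::-1]
a=cv2.resize(im[130:230,340:420],(400,500),interpolation=cv2.INTER_CUBIC);b=cv2.resize(t[160:260,370:450],(400,500),interpolation=cv2.INTER_CUBIC)
cv2.imwrite("pics/pre2.png",np.clip(np.hstack([a,b])*1.6,0,255))
p=o["tcp_pos"];print(p)
for d in ((0,0,-.014),(0,0,.073-.014)):
  for n,o_ in (("scene",(340,130)),("top",(370,160))): print(n,(proj(p+np.array(d),n)-o_)*5)
```

```text
[ 0.671  -0.1353  0.069 ]
scene [236.5235 400.1084]
top [276.2864 211.295 ]
scene [250.649 256.073]
top [311.9757 181.2995][ WARN:0@0.981] global loadsave.cpp:1063 imwrite_ Unsupported depth image for selected encoder is fallbacked to CV_8U.
```

View pics/pre2.png

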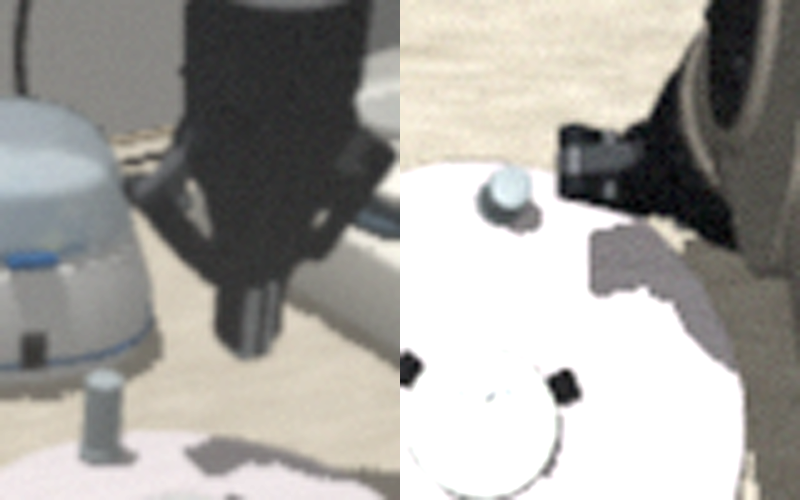

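The top view shows the +y finger knuckle (590,163), which sits high and wide. The scene view shows the fingertip bottom at (245,355), about 45 px above where I predicted, so I'll cross-check the TCP height with rays.

Run:
```python
from h import *
print(r.get_obs()["tcp_pos"],r.get_obs()["joints"])
tp=(370+190/5,160+163/5)
for z in (.1,.12,.14,.16,.18): print(z,"top knuckle",cast(tp,z),"scene knuckle",cast((340+155/5,130+185/5),z,"scene"))
print("tip", [ (z,cast((340+245/5,130+355/5),z,"scene")) for z in (.041,.055,.07,.08)])
print("post foot/top",cast((340+100/5,130+455/5),.041,"scene"),cast((340+103/5,130+378/5),.081,"scene"))
```

```text
[ 0.6722 -0.1354  0.0706] [ 0.1751  0.6453 -0.0975  1.6376  0.0777  0.8588 -1.5233]
0.1 top knuckle [ 0.6816 -0.0953] scene knuckle [ 0.7971 -0.1621]
0.12 top knuckle [ 0.6782 -0.0925] scene knuckle [ 0.7622 -0.1406]
0.14 top knuckle [ 0.6747 -0.0897] scene knuckle [ 0.7274 -0.1191]
0.16 top knuckle [ 0.6713 -0.0869] scene knuckle [ 0.6925 -0.0975]
0.18 top knuckle [ 0.6679 -0.0841] scene knuckle [ 0.6576 -0.076 ]
tip [(0.041, array([ 0.7243, -0.1739])), (0.055, array([ 0.7041, -0.1601])), (0.07, array([ 0.6824, -0.1453])), (0.08, array([ 0.6679, -0.1354]))]
post foot/top [ 0.6748 -0.0682] [ 0.6749 -0.0673]
```

>>> step_arm:
  rows:
    - [0,0.015,0,0,0,0]
    - [0,0.033,-0.005,0,0,0]
    - [0,0.033,-0.015,0,0,0]
    - [0,0.033,-0.02,0,0,0]
    - [0,0.033,-0.02,0,0,0]

```text
clock: 2.8
tcp_pos: [0.6698, -0.1145, 0.0552]
orientation: [-3.142, -0.004, 0.003]
contact_force: [-0.3, -0.7, -0.5]
grip_width: -0.0004
gripper_force: 0.0
```

Run:
```python
from h import *
o=r.get_obs();print(o["tcp_pos"],o["contact_force"])
im=eyes.grab_frame("scene")[:,:,::-1]
a=cv2.resize(im[150:230,320:420],(800,640)[:2] if 0 else (750,600),interpolation=cv2.INTER_CUBIC)
cv2.imwrite("pics/pre3.png",np.clip(a*1.3,0,255).astype(np.uint8))
o=r.get_obs();print(o["tcp_pos"],o["contact_force"])
```

```text
[ 0.6698 -0.1145  0.0552] [-0.2986 -0.6797 -0.4698]
[ 0.67   -0.1151  0.0555] [ 0.5394  0.0601 -0.0584]
```

View pics/pre3.png

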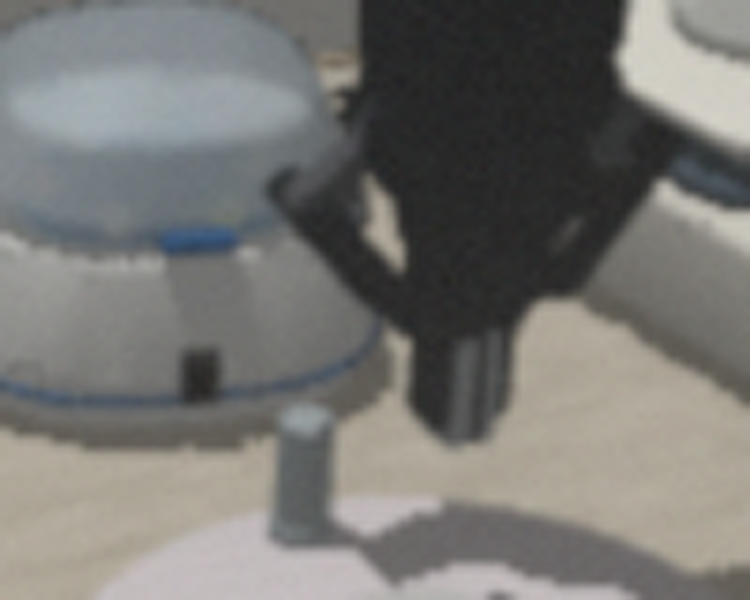

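The fingertip bottom is at (455,440), clearly above the disc even though its reported height is 41 mm. I'll probe downward for contact.

>>> step_arm:
  rows:
    - [0,0,-0.006,0,0,0]
    - [0,0,-0.012,0,0,0]
    - [0,0,-0.012,0,0,0]

```text
clock: 3.1
tcp_pos: [0.6699, -0.1154, 0.048]
orientation: [3.142, 0.001, -0.002]
contact_force: [0.7, -0.6, -0.1]
grip_width: -0.0002
gripper_force: 0.0
```

>>> step_arm:
  rows:
    - [0,0,-0.006,0,0,0]
    - [0,0,-0.012,0,0,0]
    - [0,0,-0.012,0,0,0]

```text
clock: 3.35
tcp_pos: [0.67, -0.1151, 0.0408]
orientation: [-3.141, -0.002, 0.002]
contact_force: [0.5, 0.8, -0.6]
grip_width: 0.0
gripper_force: 0.0
```

Run:
```python
from h import *
o=r.get_obs();print(o["tcp_pos"],o["contact_force"])
w=eyes.grab_frame("wrist")[:,:,::-1];im=eyes.grab_frame("scene")[:,:,::-1]
a=cv2.resize(im[150:230,340:420],(450,450),interpolation=cv2.INTER_CUBIC)
b=cv2.resize(w,(350,262));b=cv2.copyMakeBorder(b,0,188,0,0,0)
cv2.imwrite("pics/pre4.png",np.clip(np.hstack([a,b])*1.3,0,255).astype(np.uint8))
```

```text
[ 0.67   -0.1151  0.0408] [ 0.5399  0.8034 -0.5652]
```

View pics/pre4.png

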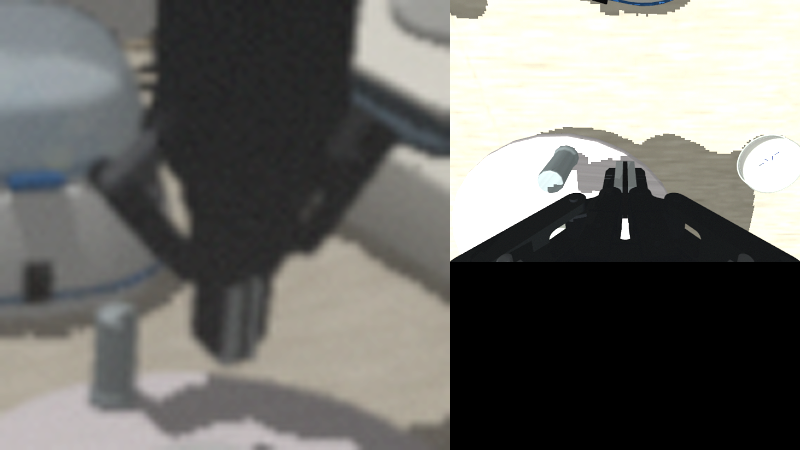

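>>> step_arm:
  rows:
    - [0,0,-0.006,0,0,0]
    - [0,0,-0.012,0,0,0]
    - [0,0,-0.012,0,0,0]

```text
clock: 3.7
tcp_pos: [0.67, -0.115, 0.0337]
orientation: [-3.141, -0.002, 0.002]
contact_force: [-0.4, -0.0, -0.1]
grip_width: -0.0
gripper_force: 0.0
```

>>> step_arm:
  rows:
    - [0,0,-0.005,0,0,0]
    - [0,0,-0.005,0,0,0]

```text
clock: 3.87
tcp_pos: [0.6702, -0.115, 0.031]
orientation: [-3.142, -0.002, 0.001]
contact_force: [-0.2, -0.9, 0.1]
grip_width: -0.0001
gripper_force: 0.0
```

>>> step_arm:
  rows:
    - [0,0,-0.005,0,0,0]
    - [0,0,-0.005,0,0,0]

```text
clock: 4.03
tcp_pos: [0.6705, -0.1151, 0.0282]
orientation: [3.142, 0.002, -0.0]
contact_force: [0.8, -0.9, -0.4]
grip_width: -0.0
gripper_force: 0.0
```

>>> step_arm:
  rows:
    - [0,0,-0.005,0,0,0]
    - [0,0,-0.005,0,0,0]

```text
clock: 4.2
tcp_pos: [0.6719, -0.1137, 0.028]
orientation: [-3.14, -0.003, -0.004]
contact_force: [-4.5, 2.8, 15.1]
grip_width: -0.0001
gripper_force: 7.5
```

>>> step_arm:
  rows:
    - [0,0,-0.003,0,0,0]
    - [0,0,-0.003,0,0,0]

```text
clock: 4.37
tcp_pos: [0.6725, -0.1129, 0.0279]
orientation: [-3.14, -0.004, -0.005]
contact_force: [-8.1, 4.1, 25.1]
grip_width: -0.0001
gripper_force: 12.6
```

>>> step_arm:
  rows:
    - [0,0,0.015,0,0,0]
    - [0.003,0,0.033,0,0,0]
    - [0.006,0,0.033,0,0,0]
    - [0.006,0,0.033,0,0,0]

```text
clock: 4.7
tcp_pos: [0.6752, -0.1154, 0.0443]
orientation: [3.141, 0.002, 0.003]
contact_force: [-0.7, -0.2, 0.1]
grip_width: -0.0003
gripper_force: 0.0
```

Run:
```python
from h import *
o=r.get_obs();print(o["tcp_pos"],o["contact_force"])
t=eyes.grab_frame("top");cv2.imwrite("pics/t1.png",t[:,:,::-1])
g=cv2.cvtColor(t,cv2.COLOR_RGB2GRAY)[180:215,375:402];print(g[8:30:2,5:25])
```

```text
[ 0.6752 -0.1154  0.0443] [-0.6707 -0.2367  0.1063]
[[140 142 144 148 147 144 145 128  76  26  25  32  26  16  20  21  22  44
   67  50]
 [145 145 143 144 143 146 149 134  82  47  58  79  71  57  52  55  56  55
   56  54]
 [151 160 150 145 143 145 144 130  82  53  70  83  72  55  56  58  53  56
   56  53]
 [179 181 180 178 179 177 178 159 105  50  57  68  55  44  45  45  38  35
   32  30]
 [176 174 174 177 174 178 176 155  84  28  28  34  29  17  18  16  17  38
   46  33]
 [175 179 179 181 179 180 151  79  34  24  21  32  23  23  16  16  23  49
   65  38]
 [180 179 179 179 176 162 120  77  57  46  45  70  68  23  14  20   2  11
   14  13]
 [179 177 176 179 180 178 151  91  63  52  53  52  53  51  49  63  76  66
   60  52]
 [181 177 179 176 177 178 179 161 130  98  68  59  59  65  73  77  84  82
   79  79]
 [184 179 179 181 180 176 180 179 176 179 180 161 136 135 111  82  78  81
   79  83]
 [179 177 178 179 181 178 179 176 180 181 177 180 181 180 141  80  83  82
   82  86]]
```

>>> step_arm:
  rows:
    - [0,0.013,0,0,0,0]
    - [0,0.037,0,0,0,0]
    - [0,0.065,0,0,0,0]
    - [0,0.093,0,0,0,0]
    - [0,0.093,0.02,0,0,0]

```text
clock: 5.17
tcp_pos: [0.672, -0.0516, 0.0529]
orientation: [-3.137, -0.013, 0.008]
contact_force: [-0.8, 1.8, -0.6]
grip_width: 0.0001
gripper_force: 0.0
```

>>> step_arm:
  rows:
    - [0,0,0.05,0,0,0]
    - [0,0,0.11,0,0,0]
    - [0,-0.03,0.17,0,0,0]
    - [0,-0.07,0.2,0,0,0]
    - [0,-0.1,0.2,0,0,0]

```text
clock: 5.58
tcp_pos: [0.6773, -0.1203, 0.1821]
orientation: [3.14, 0.003, 0.015]
contact_force: [0.6, -1.0, -0.5]
grip_width: -0.0
gripper_force: 0.0
```

```bash
cat >> h.py <<'E'
C=np.array([.587,-.060]);TAB=np.arctan2(-.0466+.060,.4616-.587)
def spin(n=3):
    """phase of post from scene/top difference with the empty first picture: brightness along the r=88 mm circle at post mid height"""
    ref=cv2.imread("pics/top0.png").astype(int);out=[]
    th=np.linspace(-np.pi,np.pi,1257)[:-1]
    for k in range(n):
        t0=r.get_obs()["clock"];im=eyes.grab_frame("top")[:,:,::-1]
        uv=np.array([proj((C[0]+.088*np.cos(a),C[1]+.088*np.sin(a),.081)) for a in th],np.float32)
        s=np.stack([cv2.remap(cv2.GaussianBlur(im,(5,5),0),uv[:,0],uv[:,1],cv2.INTER_LINEAR)])[0].reshape(-1,3).astype(int)
        out.append((t0,th,s,im))
    return out
E
python3 - <<'E'
from h import *
o=r.get_obs();print(o["tcp_pos"],o["clock"])
for k,(t,th,s,im) in enumerate(spin(3)):
    v=s.sum(1)/3; b=s[:,0]-s[:,2]
    cv2.imwrite(f"pics/s{k}.png",im)
    print(t); print(np.c_[th[::30],v[::30],b[::30]].round(1).tolist() if k==0 else v[::30].round().tolist())
E
```

```text
[ 0.6773 -0.1203  0.1821] 5.5833
5.5833
[[-3.1, 178.3, -3.0], [-3.0, 176.3, -3.0], [-2.8, 177.0, -3.0], [-2.7, 174.0, -3.0], [-2.5, 174.0, -2.0], [-2.4, 170.7, -2.0], [-2.2, 173.3, -3.0], [-2.1, 171.3, -3.0], [-1.9, 170.7, -2.0], [-1.8, 172.0, -3.0], [-1.6, 170.0, -3.0], [-1.5, 171.3, -3.0], [-1.3, 144.7, -2.0], [-1.2, 98.3, -2.0], [-1.0, 82.0, -1.0], [-0.9, 81.7, -1.0], [-0.7, 123.0, -2.0], [-0.6, 179.3, -3.0], [-0.4, 176.0, -3.0], [-0.3, 177.7, -4.0], [-0.1, 176.3, -3.0], [0.0, 178.3, -3.0], [0.2, 178.7, -2.0], [0.3, 178.3, -3.0], [0.5, 180.0, -3.0], [0.6, 181.7, -2.0], [0.8, 184.0, -3.0], [0.9, 183.0, -3.0], [1.1, 185.7, -2.0], [1.2, 183.0, -3.0], [1.4, 184.7, -2.0], [1.5, 183.3, -3.0], [1.7, 176.7, -2.0], [1.8, 149.0, 12.0], [2.0, 141.3, -1.0], [2.1, 183.7, -4.0], [2.3, 182.0, -3.0], [2.4, 184.3, -3.0], [2.6, 183.7, -2.0], [2.7, 185.7, -2.0], [2.9, 182.0, -2.0], [3.0, 180.3, -3.0]]
5.6333
[179.0, 177.0, 175.0, 175.0, 172.0, 173.0, 170.0, 172.0, 171.0, 170.0, 171.0, 169.0, 170.0, 144.0, 82.0, 81.0, 155.0, 176.0, 179.0, 179.0, 178.0, 177.0, 179.0, 179.0, 179.0, 180.0, 183.0, 185.0, 183.0, 186.0, 183.0, 184.0, 182.0, 169.0, 147.0, 143.0, 183.0, 182.0, 182.0, 183.0, 185.0, 181.0]
5.6833
[182.0, 177.0, 176.0, 174.0, 175.0, 173.0, 173.0, 169.0, 172.0, 171.0, 169.0, 171.0, 153.0, 107.0, 82.0, 82.0, 155.0, 175.0, 176.0, 179.0, 179.0, 179.0, 179.0, 180.0, 180.0, 180.0, 182.0, 183.0, 185.0, 184.0, 186.0, 184.0, 184.0, 182.0, 162.0, 144.0, 159.0, 182.0, 181.0, 181.0, 183.0, 183.0]
```

```bash
cat >> h.py <<'E'
def phases(n=3):
    o=[]
    for t,th,s,im in spin(n):
        w=np.clip(s[:,0]-s[:,2]-3,0,None).astype(float)
        z=(w*np.exp(1j*th)).sum();a=np.angle(z)
        o.append((round(t,3),round(float(np.angle(np.exp(1j*(a-TAB)))),3),round(float(abs(z)),0),round(float(w.sum()))))
    return o
E
python3 - <<'E'
from h import *
print(TAB,phases(4))
E
```

```text
3.0351385600287837 [(5.733, -0.825, 291.0, 291), (5.783, -0.685, 308.0, 308), (5.833, -0.549, 304.0, 304), (5.883, -0.42, 294.0, 294)]
```

>>> step_arm:
  rows:
    - [0,0,0,0,0,0]
    - [0,0,0,0,0,0]
    - [0,0,0,0,0,0]
    - [0,0,0,0,0,0]
    - [0,0,0,0,0,0]

```text
clock: 6.35
tcp_pos: [0.6742, -0.1191, 0.1755]
orientation: [-3.142, -0.002, 0.0]
contact_force: [-0.1, -0.4, 0.3]
grip_width: -0.0001
gripper_force: 0.0
```

Run:
```python
from h import *
print(r.get_obs()["tcp_pos"],phases(4))
```

```text
[ 0.6742 -0.1191  0.1755] [(6.35, 0.863, 258.0, 258), (6.4, 0.993, 254.0, 254), (6.45, 1.128, 262.0, 262), (6.5, 1.259, 262.0, 262)]
```

>>> step_arm:
  rows:
    - [-0.02,0.04,0,0,0,0]
    - [-0.045,0.08,-0.04,0,0,0]
    - [-0.045,0.085,-0.08,0,0,0]
    - [-0.045,0.085,-0.12,0,0,0]
    - [-0.045,0.085,-0.12,0,0,0]

```text
clock: 6.97
tcp_pos: [0.6436, -0.0673, 0.0991]
orientation: [-3.141, -0.004, 0.012]
contact_force: [-0.1, -0.2, -0.6]
grip_width: -0.0003
gripper_force: 0.0
```

>>> step_arm:
  rows:
    - [0,0,0,0,0,0]
    - [0,0,0,0,0,0]
    - [0,0,0,0,0,0]

```text
clock: 7.22
tcp_pos: [0.6486, -0.0689, 0.1055]
orientation: [3.141, 0.001, 0.005]
contact_force: [0.8, 0.3, 1.3]
grip_width: 0.0
gripper_force: 0.0
```

>>> step_arm:
  rows:
    - [0,0,-0.02,0,0,0]

```text
clock: 7.3
tcp_pos: [0.6503, -0.0689, 0.0953]
orientation: [3.141, 0.001, 0.012]
contact_force: [1.1, 0.0, 0.0]
grip_width: 0.0003
gripper_force: 0.0
```

>>> step_arm:
  rows:
    - [0,0,0,0,0,0]

```text
clock: 7.38
tcp_pos: [0.6467, -0.0685, 0.0906]
orientation: [3.142, 0.002, -0.001]
contact_force: [-0.2, -0.3, -0.9]
grip_width: -0.0
gripper_force: 0.0
```

Run:
```python
from h import *
print(r.get_obs()["tcp_pos"],phases(3),r.get_obs()["tcp_pos"])
```

```text
[ 0.6467 -0.0685  0.0906] [(7.383, -2.615, 40.0, 40), (7.433, -2.619, 57.0, 57), (7.483, -2.616, 73.0, 73)] [ 0.6471 -0.0683  0.0915]
```

>>> step_arm:
  rows:
    - [0,0,0,0,0,0]
    - [0,0,0,0,0,0]
    - [0,0,0,0,0,0]
    - [0,0,0,0,0,0]
    - [0,0,0,0,0,0]

```text
clock: 7.95
tcp_pos: [0.6472, -0.0682, 0.0917]
orientation: [3.142, 0.002, 0.0]
contact_force: [0.2, -0.4, -0.5]
grip_width: -0.0001
gripper_force: 0.0
```

Run:
```python
from h import *
print(phases(20))
```

```text
[(7.95, -1.702, 309.0, 332), (8.0, -1.646, 311.0, 346), (8.05, -1.501, 324.0, 361), (8.1, -1.379, 292.0, 326), (8.15, -1.393, 276.0, 336), (8.2, -1.213, 292.0, 349), (8.25, -1.134, 265.0, 329), (8.3, -0.998, 285.0, 352), (8.35, -0.857, 275.0, 335), (8.4, -0.829, 269.0, 363), (8.45, -0.796, 256.0, 387), (8.5, -0.64, 236.0, 360), (8.55, -0.432, 278.0, 379), (8.6, -0.34, 233.0, 338), (8.65, -0.19, 260.0, 369), (8.7, -0.142, 224.0, 385), (8.75, 0.025, 216.0, 352), (8.8, 0.185, 248.0, 336), (8.85, 0.294, 207.0, 334), (8.9, 0.419, 185.0, 249)]
```

```bash
cat >> h.py <<'E'
def ph2(n=3):
    o=[]
    for t,th,s,im in spin(n):
        w=np.clip(s[:,0]-s[:,2]-3,0,None).astype(float); w[(th>-1.5)&(th<.75)]=0
        k=np.exp(-.5*(np.arange(-60,61)/20)**2); c=np.real(np.fft.ifft(np.fft.fft(w)*np.fft.fft(np.r_[k,np.zeros(len(w)-121)])))
        a=th[(np.argmax(c)-60)%len(th)]; d=np.angle(np.exp(1j*(th-a))); g=abs(d)<.25
        a+=(w[g]*d[g]).sum()/max(w[g].sum(),1)
        o.append((round(t,3),round(float(np.angle(np.exp(1j*(a-TAB)))),3),round(w[g].sum())))
    return o
E
python3 - <<'E'
from h import *
print(ph2(14))
E
```

```text
[(8.95, 0.471, 45), (9.0, -0.194, 0), (9.05, -0.194, 0), (9.1, -0.194, 0), (9.15, -0.194, 0), (9.2, -0.194, 0), (9.25, -0.194, 0), (9.3, -0.194, 0), (9.35, -0.194, 0), (9.4, -0.194, 0), (9.45, -0.194, 0), (9.5, -0.194, 0), (9.55, -0.194, 0), (9.6, -0.194, 0)]
```

>>> step_arm:
  rows:
    - [0,0,0,0,0,0]
    - [0,0,0,0,0,0]
    - [0,0,0,0,0,0]
    - [0,0,0,0,0,0]
    - [0,0,0,0,0,0]

```text
clock: 10.07
tcp_pos: [0.6472, -0.0683, 0.0916]
orientation: [3.142, 0.002, -0.0]
contact_force: [0.8, -0.1, 0.1]
grip_width: -0.0001
gripper_force: 0.0
```

>>> step_arm:
  rows:
    - [0,0,0,0,0,0]
    - [0,0,0,0,0,0]
    - [0,0,0,0,0,0]
    - [0,0,0,0,0,0]
    - [0,0,0,0,0,0]

```text
clock: 10.48
tcp_pos: [0.6472, -0.0683, 0.0916]
orientation: [3.142, 0.002, 0.0]
contact_force: [-0.1, -0.6, 0.1]
grip_width: -0.0
gripper_force: 0.0
```

Run:
```python
from h import *
print(ph2(28))
```

```text
[(10.483, -0.194, 0), (10.533, -0.194, 0), (10.583, -0.194, 0), (10.633, -0.194, 0), (10.683, -0.194, 0), (10.733, -0.194, 0), (10.783, -0.194, 0), (10.833, -2.278, 9), (10.883, -2.251, 110), (10.933, -2.216, 228), (10.983, -2.15, 280), (11.033, -2.078, 275), (11.083, -2.003, 278), (11.133, -1.931, 298), (11.183, -1.854, 293), (11.233, -1.783, 281), (11.283, -1.708, 285), (11.333, -1.636, 275), (11.383, -1.564, 289), (11.433, -1.492, 263), (11.483, -1.42, 281), (11.533, -1.351, 260), (11.583, -1.278, 279), (11.633, -1.209, 275), (11.683, -1.14, 274), (11.733, -1.07, 276), (11.783, -1.005, 276), (11.833, -0.935, 279)]
```

>>> step_arm:
  rows:
    - [0,0,-0.035,0,0,0]
    - [0,0,-0.065,0,0,0]
    - [0,0,-0.08,0,0,0]
    - [0,0,-0.087,0,0,0]

```text
clock: 12.22
tcp_pos: [0.646, -0.0682, 0.0377]
orientation: [-3.141, -0.002, 0.004]
contact_force: [-0.9, -0.3, -0.1]
grip_width: -0.0002
gripper_force: 0.0
```

Run:
```python
from h import *
print(ph2(3)); o=r.get_obs();print(o["clock"],o["tcp_pos"])
```

```text
[(12.217, -0.43, 312), (12.267, -0.369, 299), (12.317, -0.301, 286)]
12.3667 [ 0.6474 -0.0682  0.0397]
```

>>> step_arm:
  rows:
    - [0,0,0,0,0,0]
    - [0,0,-0.025,0,0,0]
    - [0,0,-0.025,0,0,0]
    - [0,0,-0.025,0,0,0]
    - [0,0,-0.025,0,0,0]

```text
clock: 12.78
tcp_pos: [0.6504, -0.0682, 0.028]
orientation: [3.142, 0.002, 0.011]
contact_force: [0.3, 0.2, 11.8]
grip_width: 0.0003
gripper_force: 5.9
```

Run:
```python
from h import *
print(ph2(3)); o=r.get_obs();print(o["clock"],o["tcp_pos"],o["contact_force"])
```

```text
[(12.783, -0.021, 295), (12.833, -0.024, 314), (12.883, -0.026, 305)]
12.9333 [ 0.6505 -0.0681  0.028 ] [-0.4212  0.7863 11.8782]
```

>>> step_arm:
  rows:
    - [0,0,0,0,0,0]
    - [0,0,0,0,0,0]
    - [0,0,0,0,0,0]
    - [0,0,0,0,0,0]
    - [0,0,0,0,0,0]

```text
clock: 13.35
tcp_pos: [0.6505, -0.0682, 0.028]
orientation: [3.142, 0.002, 0.011]
contact_force: [-0.7, -0.5, 11.8]
grip_width: 0.0
gripper_force: 5.9
```

>>> step_arm:
  rows:
    - [0,0,0.01,0,0,0]
    - [0,0,0.05,0,0,0]
    - [0,0,0.11,0,0,0]
    - [0,0,0.17,0,0,0]
    - [0,0,0.2,0,0,0]

```text
clock: 13.77
tcp_pos: [0.6494, -0.0684, 0.1499]
orientation: [3.141, 0.002, 0.01]
contact_force: [1.5, 0.0, 1.0]
grip_width: 0.0003
gripper_force: 0.0
```

>>> step_arm:
  rows:
    - [0,0,0,0,0,0]
    - [0,0,0,0,0,0]
    - [0,0,0,0,0,0]
    - [0,0,0,0,0,0]
    - [0,0,0,0,0,0]

```text
clock: 14.18
tcp_pos: [0.6462, -0.0682, 0.1429]
orientation: [-3.142, -0.002, 0.004]
contact_force: [0.3, 0.4, 0.7]
grip_width: 0.0002
gripper_force: 0.0
```

Run:
```python
from h import *
print(ph2(5)); o=r.get_obs();print(o["clock"],o["tcp_pos"],o["contact_force"])
```

```text
[(14.183, -0.02, 307), (14.233, -0.025, 307), (14.283, -0.019, 300), (14.333, -0.024, 321), (14.383, -0.027, 300)]
14.4333 [ 0.647  -0.0682  0.1439] [ 0.2673  0.0835 -0.5458]
```

The disc is standing still about 2 mm off the tab line and the finger is clear, so I'm handing in.

```bash
python3 -c "
from bench import r
print(r.hand_in())"
```

```text
the job is handed in; nothing more can be done
None
```

I flicked the post counter-clockwise, let the disc run free past the tab twice, then braked it on the third pass: it stands with the post about 2 mm from the tab line with the finger lifted clear, and the job is handed in (no verdict shown).

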